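# Pin the tube arm into the tilted mixer's fork

### The job

The tube arm of the blue tilted mixer lies loose in the white fork, its hole perhaps a few millimetres out of line sideways. Pick the one pin that both fills the fork's holes and is long enough to pass right through both cheeks, push it through fork and arm, and press it fully home so that its head sits on the bottom of the red collar, firmly but without ramming it; then let go. Leave the other two pins in the stand and do not disturb the other things on the bench.

Things in the scene. Friction and masses are not known exactly. Their poses are not given: they have to be found in the camera images.
- mixer: fixed blue mixer housing, 170 mm (x, from -55 to +115 mm) x 150 mm x 80 mm tall, with a white column carrying the fork. Origin on the table below the fork's mouth, z up; its -x side faces roughly to the robot.
- fork: white fork (clevis) on the mixer, cheeks 66 mm square. Origin: centre of its bore's mouth on top of the upper cheek, 180 mm above the table; a seated pin's origin is here. z: the bore's axis, outward, leaning 35 degrees from vertical to the mixer's -x side; y level. Along z: upper cheek 0 to -12 mm, arm's lug -15 to -31, lower cheek -34 to -46, free below. All holes 18.5 mm diameter
- collar (a point): centre of the top rim of the red collar around the fork's mouth, 16 mm above the mouth along the bore; axes as the fork's. Inner diameter 44 mm, outer 56: no room for fingers around a pin's head inside it. A held pin stops with the fingertips on the collar; it must be let go and pressed on its head from above (closed fingertips), or regripped higher
- lug (a point): point on the bore's axis 23 mm below the mouth, in the arm's lug; axes as the fork's. The aluminium arm leaves to +x and carries three capped tubes 70 to 120 mm from the bore, all below the mouth along z. The arm floats 5 mm either way along y (4 N friction); its hole starts up to 4.5 mm out of line. A pin more than 2 to 3 mm off stops on the lug: work it along +-y till it drops in
- catch_ball (a point): point on the bore's axis in the lower cheek, 40 mm below the mouth; axes as the fork's. A spring ball here presses on the shank from the +x side and drags on it with roughly 5 to 15 N: from about 30 mm short of home the pin does not fall by itself and must be pushed
- stand: fixed pin stand with dark base and white top, open at front and back: a plate 70 x 198 mm, its top 120 mm above the table, with three 19 mm holes in a row along its y, at -64, 0 and +64 mm; end walls at y = +-102 mm. Origin on the table under its centre.
- pin_a: pin hanging upright by its head in one of the stand's three holes. Origin: centre of the head's underside; z out through the head, the shank runs to -z. Steel shank, flat-topped round blue head with a white disc on top (all three look alike but for size). This one: shank 16 mm diameter, 75 mm long, its last 14 mm tapering to 14 mm diameter; head 32 mm diameter, 30 mm tall; 0.08 to 0.14 kg.
- pin_a_tip (a point): centre of the end of the 75 mm long, 16 mm thick pin's shank, 75 mm below its origin along its axis
- pin_c: pin hanging upright by its head in one of the stand's three holes. Origin: centre of the head's underside; z out through the head, the shank runs to -z. Steel shank, flat-topped round blue head with a white disc on top (all three look alike but for size). This one: shank 10 mm diameter, 75 mm long; head 24 mm diameter, 30 mm tall.
- pin_b: pin hanging upright by its head in one of the stand's three holes. Origin: centre of the head's underside; z out through the head, the shank runs to -z. Steel shank, flat-topped round blue head with a white disc on top (all three look alike but for size). This one: shank 16 mm diameter, 40 mm long; head 32 mm diameter, 22 mm tall.
- tip_box: bystander: red tip box with clear lid, 85 x 120 x 70 mm, loose, origin at the centre of its underside
- calculator: bystander: black calculator, 85 x 140 x 14 mm, loose, origin at the centre of its underside
- marker: bystander: white and yellow marker pen lying flat, 130 mm long along its x, loose, origin at the centre of its underside
- beaker: bystander: glass beaker, 70 mm diameter, 90 mm tall, loose, origin at the centre of its underside
- wash_bottle: bystander: white bottle with blue cap, 66 mm diameter, 160 mm tall, loose, origin at the centre of its underside
Not all that is in view belongs to the job. Leave any brown or orange look-alike of the pin_a alone.

How it is judged (in metres and radians):
On the way:
1. the nose of the full-length, full-width pin has entered the fork's mouth (z of pin_a_tip in the frame of fork below -0.012 m and x of pin_a_tip in the frame of fork between -0.008 and 0.008 m and y of pin_a_tip in the frame of fork between -0.008 and 0.008 m and z of pin_a in the frame of fork above 0.01 m), for 0.05 s.
At the end, for the whole second after the job is handed in: The 16 x 75 mm pin is through both cheeks and the arm, head on the collar's floor: origin within 3 mm of the bore axis in x and y, at most 2 mm above the mouth, axes within 4 degrees, at rest, released; the other two pins still in their holes (moved under 20 mm) (x of pin_a in the frame of fork between -0.003 and 0.003 m and y of pin_a in the frame of fork between -0.003 and 0.003 m and z of pin_a in the frame of fork between -0.003 and 0.002 m and z of pin_a_tip in the frame of fork below -0.07 m and angle between the z axis of pin_a and the z axis of fork, either way round below 0.07 rad and linear speed of pin_a below 0.01 m/s and distance of each of pin_c, pin_b from where it was at the start of the episode below 0.02 m); the robot touches nothing.
It fails at once if the pin is rammed against the mixer (over 150 N of contact force) (contact force between pin_a and mixer above 150 N).
It fails at once if another pin is taken out of the stand or knocked over (distance of any of pin_b, pin_c from where it was at the start of the episode above 0.03 m).
It fails at once if a bystander is disturbed (moved more than 30 mm) (distance of any of tip_box, calculator, marker, beaker, wash_bottle from where it was at the start of the episode above 0.03 m).
It also fails if it takes over 54 s, if anything falls off the work surface, if the arm or the gripper's body presses on something with over 40 N, if the wrist force passes 120 N, or if a joint passes its speed limit or range.

### The arm

A 6-joint arm with a two-finger parallel gripper is mounted at the origin on the work surface. World frame = base frame: x ahead of the robot, y to its left, z up, the work surface at z = 0. Lengths are in mm, angles in rad, forces in N, time in s.
With the tool pointing down it reaches from about 300 to 775 mm from the base axis. Payload 14.6 kg.
Tool frame: the origin (TCP) lies between the finger pads; the fingertips stand 25 mm ahead of it and the grasp point (between the pads) lies 6 mm ahead of it; z points along the fingers, y is the line along which they close (so a half turn about z gives the same grasp; the last joint's range is limited). The gripper opens to 94 mm and grips with 3 to 60 N. Pads are 16 mm wide; open, the fingers measure 119 mm over their backs; the gripper's body (75 mm by 177 mm) begins 78 mm behind the grasp point.
Start: joints at [-1.306, 0.3, 1.521, -0, 1.321, -0.067], TCP at [179.153, -519.994, 230.446] pointing down, gripper open.
Joint ranges: [-3.03, 3.03], [-0.79, 2.21], [0.23, 2.52], [-1.04, 4.18], [0, 3.07], [-2.55, 2.55]. Speed limits (rad/s): [2.22, 2.22, 2.57, 3.14, 3.14, 3.14].

### API

Orientations are given as [roll, pitch, yaw] about the fixed x, y, z axes, in that order (R = Rz(yaw) Ry(pitch) Rx(roll)).
In Python, from cell import manip gives the robot as it stands. The module is installed in compiled form; this text tells all that it offers.
- The arm moves only by the tool step_arm, never from a script. Its argument "series" is one flat list of numbers, 5 for each row, row after row: the shift along the world's x, y, z in mm, then the turn about the world's z in rad, then the closure, from 0 (fully open) to 1 (shut). In form: [dx, dy, dz, spin, jaw, dx, dy, dz, spin, jaw, ...]. A call has 1 to 20 rows; each row shifts and turns the commanded pose from where the row before left it; what a row does not reach is not made up. A row lasts 1/8 s, in which the tool goes at most 62.5 mm and 10.7 degrees, less where a joint would pass 70% of its speed; a pose out of reach is approached as far as the arm can. A call is refused whole if a number of a shift passes 62.5 or a number of a turn 0.188, either way. A call with a gripper value outside its range is refused whole. The fingers move at their own pace and stop on an object; "squeeze" is the grip in N (left out, the last holds). Time passes only in rows, so rows that do not move let the fingers close. It gives the time, the measured TCP pose, the force, the opening and the grip force at its end, in the units of the state.
- manip.read_state(): the state, without advancing time (a new reading comes with each control period).
- manip.camera(name): name is "scene" or "side" or "wrist"; returns (picture, depth): 384x512x3 uint8, blue, green, red; 384x512 float32, mm along the optical axis (not along the pixel's ray), 0 where there is no reading.
- manip.camera_info(name): a dict with "fovy" (degrees; the focal length in pixels is half the picture's height over the tangent of half this angle, whatever the lens; pixels are square), "cx", "cy" (the principal point, pixels), "eye" and "orientation" of the camera in the world. Camera axes: x right, y down, z forward; pixel columns grow to the right and rows downward; lengths in mm; the calibration is good to about 2 mm. A picture is of the moment at which its call begins: read the wrist's pose just before it. camera_info takes no time and is no camera call; for the wrist camera it gives the pose at the moment of the call.
- manip.sign_off(): hands the job in; it is judged then, once.
The state is a dict: "clock": time; "joints": joint angles; "qd": joint speeds; "effort": joint torques, N m; "eef_pos": TCP position; "eef_rot": TCP orientation; "wrist_force": force on the tool from outside, world axes, zero at the start; "moment": the same for the moment, N m; "finger_gap": finger opening in mm; "finger_force": force on a finger pad.
Only numpy, scipy, OpenCV 4.12 (cv2) and the standard library are available. Lean on these libraries where they do the work, as an engineer would, in place of code of your own. Each camera call takes 0.05 s, during which the arm holds its last target. There are 200 camera calls.

## Working session

There is one attempt and no reset: what is moved stays moved. The work goes in short steps, Python scripts to look and compute and a tool call to move; the robot and the scene stay as the last step left them, time stands still between calls to the robot, and variables do not carry over. Pictures are saved under pics/ and viewed, at most 10 in all, crops included, and the job is handed in when it is done.

Besides the shell and the picture viewer there is one more tool, called after "Request:" by a JSON object that holds its "name" and its "arguments". step_arm: Moves the arm, as the interface text tells. Its arguments: {"type":"object","properties":{"series":{"type":"array"},"squeeze":{"type":"number"}},"required":["series"]}

```bash
mkdir -p pics
cat > h.py <<'E'
import numpy as np, cv2
from scipy.spatial.transform import Rotation as R
from cell import manip
def info(n):
    i=manip.camera_info(n); return i
def f(i): return 192/np.tan(np.radians(i['fovy'])/2)
E
python3 - <<'E'
from h import *
print(manip.read_state())
for n in ['scene','side','wrist']:
    print(n,manip.camera_info(n))
ims=[]
for n in ['scene','side','wrist']:
    p,d=manip.camera(n); np.savez(f'{n}0.npz',p=p,d=d); cv2.imwrite(f'pics/{n}0.png',p); ims.append(p)
a=np.vstack([np.hstack(ims[:2]),np.hstack([ims[2],ims[2]*0])])
cv2.imwrite('pics/all0.png',cv2.resize(a,(800,600),interpolation=cv2.INTER_AREA))
E
```

```text
{'clock': 0.0, 'joints': array([-1.30560611e+00,  3.00467467e-01,  1.52160730e+00,  2.60930588e-05,
        1.32066323e+00, -6.65960780e-02]), 'qd': array([ 6.70425229e-05, -7.82732561e-04,  1.18988120e-03,  7.44062968e-04,
        5.81604201e-04,  1.27688377e-03]), 'effort': array([-3.99601804e-04, -5.31803334e+01, -3.52735984e+01,  7.07626529e-02,
        2.43773824e-02, -9.84309509e-05]), 'eef_pos': array([ 179.0961934 , -519.77481616,  229.87720683]), 'eef_rot': array([-3.14045153e+00, -1.01436319e-04,  3.31779763e-01]), 'wrist_force': array([0.01032366, 0.40226688, 0.52500876]), 'moment': array([-0.02745464,  0.02677049,  0.02936276]), 'finger_force': 0.0, 'finger_gap': 94.33542542962249}
scene {'fovy': 47.47718107474516, 'cx': 253.34126421412415, 'cy': 195.5185281260554, 'eye': array([ 906.65454073, -665.27758847, 1163.16559498]), 'orientation': array([-2.54144616e+00,  1.05766715e-03,  5.07906591e-01])}
side {'fovy': 44.444645280040305, 'cx': 250.9103638449024, 'cy': 191.82285988282064, 'eye': array([-79.49408897, 633.14710524, 862.95453185]), 'orientation': array([-2.21002776, -0.0160179 , -2.3998229 ])}
wrist {'fovy': 58.12601644658216, 'cx': 256.1162954902838, 'cy': 195.17738911927395, 'eye': array([ 245.81899011, -497.137374  ,  382.72590863]), 'orientation': array([ 2.89355532e+00, -1.22171209e-04, -1.23944328e+00])}
```

View pics/all0.png

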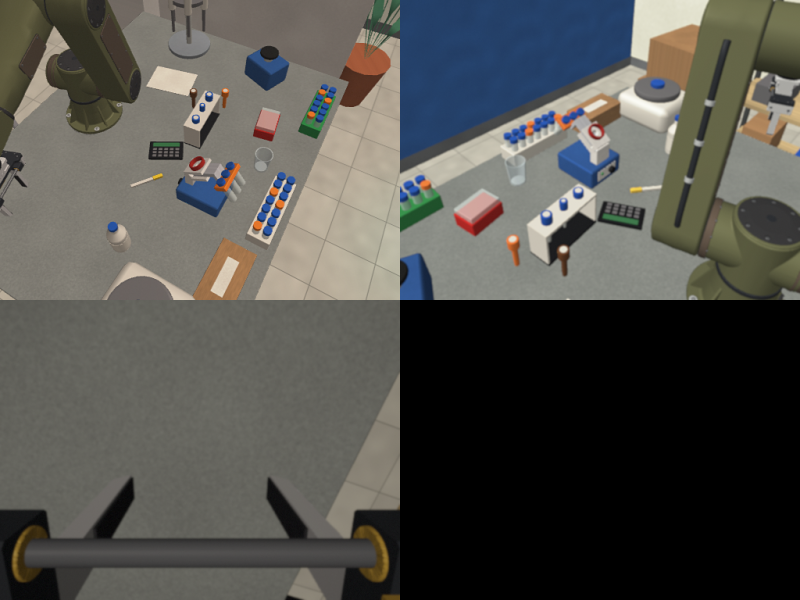

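Run:
```python
from h import *
s=np.load('scene0.npz')['p'];t=np.load('side0.npz')['p']
a=cv2.resize(s[100:290,170:330],(400,475),interpolation=cv2.INTER_CUBIC)
b=cv2.resize(t[120:310,150:310],(400,475),interpolation=cv2.INTER_CUBIC)
cv2.imwrite('pics/crop1.png',np.hstack([a,b]))
```

```text
(no output)
```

View pics/crop1.png

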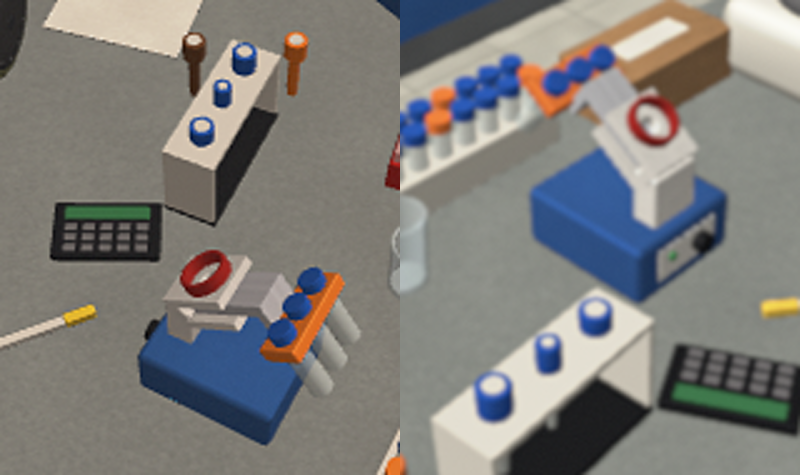

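```bash
cat >> h.py <<'E'
def ray(i,u,v):
    M=R.from_euler('xyz',i['orientation']).as_matrix()
    d=M@np.array([(u-i['cx'])/f(i),(v-i['cy'])/f(i),1.0]); return np.array(i['eye']),d
def pts(i,d,m):
    v,u=np.nonzero(m&(d>0)); z=d[v,u]
    M=R.from_euler('xyz',i['orientation']).as_matrix()
    return i['eye']+np.c_[(u-i['cx'])/f(i)*z,(v-i['cy'])/f(i)*z,z]@M.T
def tri(rs):
    A=0;b=0
    for e,d in rs:
        d=d/np.linalg.norm(d);P=np.eye(3)-np.outer(d,d);A=A+P;b=b+P@e
    x=np.linalg.solve(A,b);return x,[np.linalg.norm((np.eye(3)-np.outer(d,d)/(d@d))@(x-e)) for e,d in rs]
def masks(p):
    h=cv2.cvtColor(p,cv2.COLOR_BGR2HSV)
    H,S,V=[h[...,k].astype(int) for k in range(3)]
    return dict(blue=(abs(H-112)<14)&(S>130)&(V>50),red=((H<8)|(H>172))&(S>150)&(V>60),white=(S<60)&(V>140))
def blobs(m,lo=20):
    n,l,st,c=cv2.connectedComponentsWithStats(m.astype(np.uint8),connectivity=8)
    return [(c[k],st[k],l==k) for k in range(1,n) if st[k][4]>=lo]
E
python3 - <<'E'
from h import *
for n,(u0,u1,v0,v1) in dict(scene=(170,330,100,290),side=(150,310,120,310)).items():
    z=np.load(n+'0.npz');p,d=z['p'],z['d'];i=info(n);m=masks(p)
    roi=np.zeros(d.shape,bool);roi[v0:v1,u0:u1]=1
    print(n)
    for k in ['blue','red']:
        for c,st,l in blobs(m[k]&roi):
            P=pts(i,d,l); 
            # white hole inside the filled contour
            cs,_=cv2.findContours(l.astype(np.uint8),cv2.RETR_EXTERNAL,cv2.CHAIN_APPROX_NONE)
            F=cv2.drawContours(np.zeros(d.shape,np.uint8),cs,-1,1,-1)>0
            W=F&~l; Q=pts(i,d,W)
            w=np.argwhere(W).mean(0)[::-1].round(2) if W.any() else None
            print(k,c.round(1),st,'med',np.median(P,0).round(1),'ztop',np.percentile(P[:,2],95).round(1),'hole',w,W.sum(),np.median(Q,0).round(1) if len(Q) else None)
E
```

```text
scene
blue [326.4 101.9] [321 100   9   7  34] med [558.4 520.9  15.4] ztop 30.6 hole None 0 None
blue [266.9 124.3] [263 117   9  13  74] med [469.9 205.5 140.2] ztop 151.7 hole None 0 None
blue [258.5 137.7] [256 132   6  11  50] med [473.6 144.  140.5] ztop 151.1 hole [258.5 134. ] 12 [469.8 151.1 150.2]
blue [250.2 153.1] [246 147   9  11  59] med [480.8  79.3 136.4] ztop 143.2 hole [250. 150.] 31 [475.3  87.1 141.9]
blue [262. 247.] [ 226  207   74   71 2188] med [ 655.3 -166.8   78.1] ztop 209.1 hole None 0 None
red [326.9 169.3] [324 161   6  15  59] med [688.5 220.4  29.2] ztop 49.1 hole None 0 None
red [251.7 209. ] [242 200  20  19 211] med [ 599.  -122.9  189. ] ztop 206.2 hole [251.73 208.96] 51 [ 594.2 -113.6  172.7]
side
blue [161.9 125.2] [150 120  36  17 316] med [2151.9 -970.1 -619.2] ztop -566.5 hole None 0 None
blue [221.  147.8] [208 139  27  19 184] med [ 700.1 -115.3  207. ] ztop 212.7 hole None 0 None
blue [183.8 155. ] [171 143  27  25 356] med [ 870.9 -123.1  105. ] ztop 108.6 hole [181.33 154.33] 3 [ 898.8 -137.8   90.3]
blue [155.1 169.4] [150 160  12  18 139] med [872.3 -12.6 105.5] ztop 109.0 hole [153. 168.] 5 [897.9 -27.9  95.6]
blue [233.4 209.2] [ 203  180   77   60 2058] med [619.4 -60.2  77.5] ztop 82.6 hole None 0 None
blue [227.7 249.3] [222 244  12  10  70] med [464.8  98.9 136. ] ztop 142.3 hole None 0 None
blue [208.9 262.9] [205 257   9  12  79] med [461.2 159.3 140.6] ztop 150.2 hole None 0 None
blue [187.4 281.6] [181 273  13  15 121] med [453.6 226.5 140.8] ztop 150.7 hole None 0 None
red [255.8 163.4] [246 159  15  15  62] med [ 598.1 -141.6  191.7] ztop 203.9 hole None 0 None
red [246.1 171.7] [242 163  14  15  49] med [592.7 -96.3 186.9] ztop 202.1 hole None 0 None
```

```bash
cat >> h.py <<'E'
def ringtri(P):  # plane + circle centre of 3D points
    c=P.mean(0);n=np.linalg.svd(P-c)[2][2];n*=np.sign(n[2]);return c,n
def housing(P):
    Q=P[abs(P[:,2]-np.median(P[:,2]))<3]
    return cv2.minAreaRect(Q[:,:2].astype(np.float32))
E
python3 - <<'E'
from h import *
for n,(u0,u1,v0,v1) in dict(scene=(170,330,100,290),side=(150,310,120,310)).items():
    z=np.load(n+'0.npz');p,d=z['p'],z['d'];i=info(n);m=masks(p)
    P=pts(i,d,m['blue']);P=P[(abs(P[:,2]-79)<5)&(P[:,0]<760)&(abs(P[:,1]+120)<150)]
    print(n,len(P),'housing top',cv2.minAreaRect(P[:,:2].astype(np.float32)),P[:,2].mean())
    Q=pts(i,d,m['red']);Q=Q[(Q[:,2]>160)&(Q[:,2]<230)&(abs(Q[:,0]-600)<60)]
    print('ring',ringtri(Q),Q.min(0),Q.max(0))
E
```

```text
scene 1310 housing top ((633.7079467773438, -142.01519775390625), (109.86150360107422, 167.3500213623047), 89.99284362792969) 78.79532213132475
ring (array([ 598.77703636, -123.1503059 ,  189.47053504]), array([-0.57493071, -0.01774863,  0.81800957])) [ 571.98392235 -148.68393534  167.06445976] [623.58888007 -93.11950116 210.950505  ]
side 1158 housing top ((627.784912109375, -115.7780990600586), (163.48040771484375, 143.97674560546875), 0.6634417176246643) 79.88359047543808
ring (array([ 594.87841863, -120.4462964 ,  190.55983359]), array([-0.59232604, -0.00814539,  0.80565719])) [ 572.67507982 -150.16149839  173.24342514] [613.56446544 -90.80448326 205.14083415]
```

Request:
{"name": "step_arm", "arguments": {"series": [0, 40, 40, -0.05, 0, 20, 50, 40, -0.07, 0, 50, 35, 30, -0.07, 0, 50, 35, 30, -0.07, 0, 50, 40, 10, -0.07, 0, 50, 50, 0, 0, 0, 50, 50, 0, 0, 0, 50, 50, 0, 0, 0, 30, 30, 0, 0, 0, 0, 20, 0, 0, 0, 0, 0, 0, 0, 0, 0, 0, 0, 0, 0], "squeeze": 10}}

```text
clock: 1.65
eef_pos: [499.8, -148.8, 372.8]
eef_rot: [3.141, -0.0, 0.001]
wrist_force: [0.6, 1.1, 0.1]
finger_gap: 93.9
finger_force: 0.0
```

```bash
cat > w.py <<'E'
from h import *
import sys
k=sys.argv[1]
i=info('wrist');s=manip.read_state();p,d=manip.camera('wrist')
np.savez(f'w{k}.npz',p=p,d=d);cv2.imwrite(f'pics/w{k}.png',p)
m=masks(p)
print('tcp',s['eef_pos'].round(1),s['eef_rot'].round(3))
for n in ['blue','red']:
    for c,st,l in blobs(m[n],60):
        P=pts(i,d,l)
        print(n,c.round(1),st[2:],np.median(P,0).round(1),'lo',np.percentile(P,2,0).round(1),'hi',np.percentile(P,98,0).round(1))
P=pts(i,d,m['red']);P=P[(P[:,2]>150)&(P[:,2]<225)]
if len(P)>100: c,n=ringtri(P);print('ring',c,n,len(P))
E
python3 w.py 1
```

```text
tcp [ 499.8 -148.8  372.8] [ 3.141e+00 -0.000e+00  1.000e-03]
blue [241.1  64.4] [ 124  128 6769] [ 621.2 -161.3   78.5] lo [ 549.3 -192.6   76. ] hi [690.9 -50.1  80.5]
blue [ 57.5 191.1] [ 33  27 368] [478.5  77.1 139.4] lo [461.1  71.6 125.2] hi [488.2 100.3 141.8]
blue [  6.3 196.6] [ 16  20 232] [470.3 140.4 135.6] lo [461.7 138.4 123.5] hi [478.4 147.6 148.1]
blue [504.4 200.6] [ 17  27 347] [ 470.6 -425.2  157.1] lo [ 457.4 -432.5  145.8] hi [ 482.7 -421.5  160.1]
red [225.5  78.4] [  58   59 1412] [ 596.6 -121.3  194.4] lo [ 572.2 -146.7  169.9] hi [619.3 -97.  206.7]
ring [ 596.05538289 -121.39440032  191.09741155] [-0.57905314 -0.01019403  0.81522607] 1404
```

View pics/w1.png

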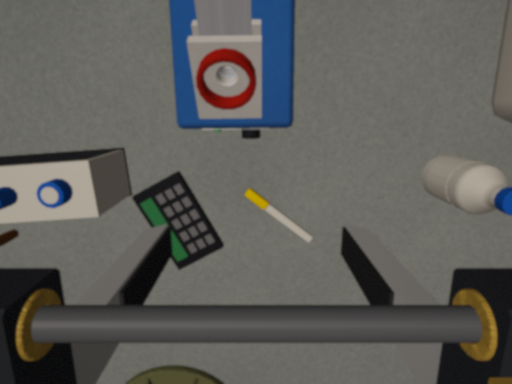

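```bash
cat > fork.py <<'E'
from h import *
import sys
k,n=sys.argv[1:3]
i=info(n); z=np.load(k);p,d=z['p'],z['d'];m=masks(p)
B=pts(i,d,m['blue']);B=B[(abs(B[:,2]-79)<4)&(B[:,0]>520)];r=cv2.minAreaRect(B[:,:2].astype(np.float32));print('housing',r)
P=pts(i,d,m['red']);P=P[(P[:,2]>150)&(P[:,2]<225)&(abs(P[:,0]-596)<60)&(abs(P[:,1]+121)<60)]
for yaw in (0.0,0.02):
    F=R.from_euler('z',yaw).as_matrix()@R.from_euler('y',-np.radians(35)).as_matrix()
    Q=P@F; zt=np.percentile(Q[:,2],85); T=Q[abs(Q[:,2]-zt)<3]
    (cx,cy),rr=cv2.minEnclosingCircle(T[:,:2].astype(np.float32))
    h=[(np.percentile(T[:,a],1)+np.percentile(T[:,a],99))/2 for a in (0,1)]
    print(yaw,'rim z',zt,'circle',rr,'world rim',F@[cx,cy,zt],F@[h[0],h[1],zt],'mouth',F@[h[0],h[1],zt-16],'n',F[:,2])
E
python3 fork.py w1.npz wrist; python3 fork.py scene0.npz scene; python3 fork.py side0.npz side
```

```text
housing ((620.6192626953125, -121.5851821899414), (146.98855590820312, 145.4459686279297), 0.45978865027427673)
0.0 rim z -181.57729554094033 circle 27.149600982666016 world rim [ 591.88430452 -121.95365906  192.77690348] [ 592.18442941 -121.93966356  192.98705319] mouth [ 601.36165239 -121.93966356  179.88062048] n [-0.57357644  0.          0.81915204]
0.02 rim z -180.10617802437685 circle 27.148088455200195 world rim [ 591.88330591 -121.96446214  192.78132681] [ 592.1453275  -121.99193738  192.96437487] mouth [ 601.3207151  -121.80840515  179.85794216] n [-0.57346172 -0.01147076  0.81915204]
housing ((619.243896484375, 198.64697265625), (167.44473266601562, 793.8551025390625), 2.3041443824768066)
0.0 rim z -182.9027845302195 circle 28.48104476928711 world rim [ 594.775849   -121.53788757  193.18346145] [ 594.99537004 -122.19837201  193.33717173] mouth [ 604.17259302 -122.19837201  180.23073902] n [-0.57357644  0.          0.81915204]
0.02 rim z -181.34319880522713 circle 28.47869873046875 world rim [ 594.72154429 -121.51292702  193.26448467] [ 594.99943831 -122.25573743  193.4486275 ] mouth [ 604.1748259  -122.07220521  180.34219479] n [-0.57346172 -0.01147076  0.81915204]
housing ((1486.2510986328125, -271.5277099609375), (1024.654052734375, 2515.174072265625), 51.85895919799805)
0.0 rim z -181.89392329044765 circle 28.653839111328125 world rim [ 593.91715636 -119.03344727  193.81379055] [ 592.26609417 -119.42306905  192.65770436] mouth [ 601.44331716 -119.42306905  179.55127165] n [-0.57357644  0.          0.81915204]
0.02 rim z -180.2408822852601 circle 28.67288589477539 world rim [ 593.8101149  -119.03537386  194.00679629] [ 592.14692845 -119.47090865  192.83635461] mouth [ 601.32231605 -119.28737643  179.72992191] n [-0.57346172 -0.01147076  0.81915204]
```

Request:
{"name": "step_arm", "arguments": {"series": [-30, 50, 0, 0.02, 0.3, -30, 60, 0, 0.03, 0.3, -30, 60, 0, 0.03, 0.3, -10, 60, 0, 0, 0.35, 0, 50, 0, 0, 0.35, 0, 40, -20, 0, 0.35, 0, 20, -20, 0, 0.35, 0, 10, 0, 0, 0.35, 0, 0, 0, 0, 0.35, 0, 0, 0, 0, 0.35]}}

```text
clock: 2.95
eef_pos: [404.9, 193.1, 333.4]
eef_rot: [-3.141, -0.001, 0.081]
wrist_force: [-0.5, -1.4, 0.1]
finger_gap: 61.1
finger_force: 0.0
```

```bash
python3 w.py 2 | cut -c1-200
python3 - <<'E'
from h import *
z=np.load('w2.npz');p,d=z['p'],z['d'];i=info('wrist');m=masks(p)
for c,st,l in blobs(m['blue'],60):
    cs,_=cv2.findContours(l.astype(np.uint8),cv2.RETR_EXTERNAL,cv2.CHAIN_APPROX_NONE)
    F=cv2.drawContours(np.zeros(d.shape,np.uint8),cs,-1,1,-1)>0
    P=pts(i,d,F);zt=np.percentile(P[:,2],90);T=P[P[:,2]>zt-4]
    print(c,'top',zt,cv2.minEnclosingCircle(T[:,:2].astype(np.float32)))
E
```

```text
tcp [404.9 193.1 333.4] [-3.141e+00 -1.000e-03  8.100e-02]
blue [484.1  32.6] [  61   67 3486] [578.1 -48.1  71.2] lo [547.  -75.   15.6] hi [616.  -46.2  80.2]
blue [236.  118.5] [ 30  31 306] [464.6 216.3 148.6] lo [449.8 203.3 147.1] hi [477.  230.6 150.3]
blue [362.9 118.5] [ 34  31 404] [474.3  96.3 140.4] lo [459.8  75.3 127.6] hi [486.8 103.4 142.2]
blue [301.8 120. ] [ 24  22 256] [468.  154.7 148.5] lo [457.7 142.2 136.1] hi [477.1 162.8 150. ]
[484.0989673  32.5966724] top 79.19946548887144 ((576.7528076171875, -65.71290588378906), 35.15422821044922)
[235.95424837 118.52614379] top 149.8299639723137 ((463.3294372558594, 216.8474578857422), 14.624958038330078)
[362.9009901  118.45792079] top 141.89425455297126 ((472.779296875, 89.02915954589844), 15.144341468811035)
[301.83984375 120.0078125 ] top 149.6466046503976 ((467.1572265625, 152.23025512695312), 10.912860870361328)
```

View pics/w2.png

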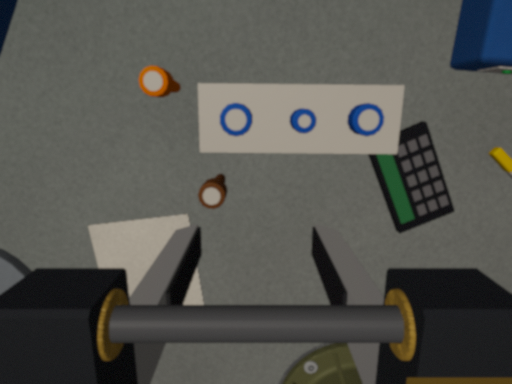

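Request:
{"name": "step_arm", "arguments": {"series": [40, 15, -40, 0, 0.35, 18.6, 8.4, -50, 0, 0.35, 0, 0, -50, 0, 0.35, 0, 0, -30, 0, 0.35, 0, 0, -13.4, 0, 0.35, 0, 0, 0, 0, 0.35, 0, 0, 0, 0, 1, 0, 0, 0, 0, 1, 0, 0, 0, 0, 1, 0, 0, 0, 0, 1, 0, 0, 0, 0, 1, 0, 0, 0, 0, 1], "squeeze": 15}}

```text
clock: 4.5
eef_pos: [463.4, 217.4, 149.6]
eef_rot: [-3.141, -0.001, 0.082]
wrist_force: [-1.6, -1.0, 6.2]
finger_gap: 31.7
finger_force: 15.0
```

Request:
{"name": "step_arm", "arguments": {"series": [0, 0, 20, 0, 1, 0, 0, 35, 0, 1, 0, 0, 40, 0, 1, 27, 2, 0, 0, 1, 27, 2, 0, 0, 1, 0, 0, 0, 0, 1, 0, 0, -30, 0, 1, 0, 0, -29, 0, 1, 0, 0, 0, 0, 1, -12, -1, 0, 0, 1, -8, -0.6, 0, 0, 1, -8, -0.6, 0, 0, 1, -8, -0.6, 0, 0, 1, -6, -0.4, 0, 0, 1, -5, -0.4, 0, 0, 1, -4, -0.3, 0, 0, 1, 0, 0, 0, 0, 1], "squeeze": 10}}

```text
clock: 6.62
eef_pos: [466.0, 217.4, 185.2]
eef_rot: [-3.142, 0.0, 0.082]
wrist_force: [0.4, 0.4, -0.0]
finger_gap: 31.6
finger_force: 10.0
```

Run:
```python
from h import *
ims=[]
for n in ['side','scene','wrist']:
    p,d=manip.camera(n);np.savez(n+'3.npz',p=p,d=d)
    if n=='side': q=p[150:330,120:320]
    elif n=='scene': q=p[60:240,170:370]
    else: q=cv2.resize(p,(240,180))[:,:200]
    ims.append(cv2.resize(q,(400,360),interpolation=cv2.INTER_CUBIC))
cv2.imwrite('pics/t3.png',np.hstack(ims[:2]))
print(manip.read_state())
```

```text
{'clock': 6.775, 'joints': array([3.65050773e-01, 2.64125822e-01, 1.67667127e+00, 1.20253094e-04,
       1.20087235e+00, 1.85408383e+00]), 'qd': array([ 7.55498647e-05,  1.79907219e-03, -1.31858738e-04, -3.95572756e-03,
       -2.18026947e-03,  6.41517083e-04]), 'effort': array([ 9.89548978e-02, -4.95591688e+01, -3.33876622e+01,  1.99659466e-02,
        7.60696759e-02,  2.77504339e-03]), 'eef_pos': array([466.2616918 , 217.40735517, 185.09880457]), 'eef_rot': array([-3.14150647e+00,  1.05072267e-04,  8.17197968e-02]), 'wrist_force': array([-0.02294768,  0.20157103, -0.0810346 ]), 'moment': array([ 0.08061871, -0.10079802, -0.00779049]), 'finger_force': 10.000023543834686, 'finger_gap': 31.314774698205884}
```

View pics/t3.png

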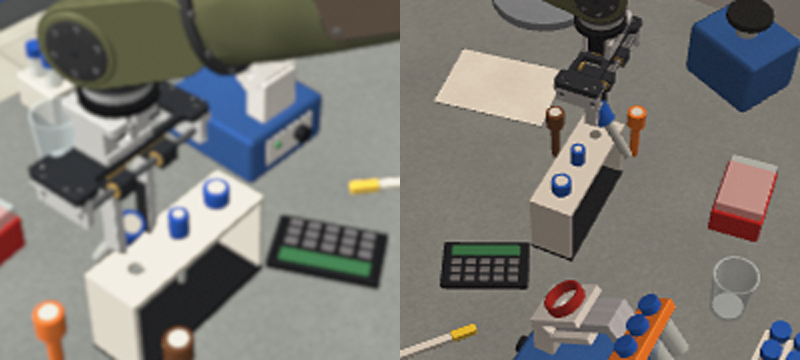

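Run:
```python
from h import *
z=np.load('scene3.npz');p,d=z['p'],z['d'];i=info('scene')
m=np.zeros(d.shape,bool);m[105:150,255:300]=1
P=pts(i,d,m); P=P[(P[:,0]>480)&(P[:,0]<560)&(abs(P[:,1]-217)<25)&(P[:,2]>90)&(P[:,2]<152)]
P=P[(P[:,2]>123)|(P[:,0]>502)]
from collections import Counter
for lo in range(90,155,5):
    Q=P[(P[:,2]>=lo)&(P[:,2]<lo+5)]
    if len(Q): print(lo,len(Q),np.median(Q,0).round(1))
```

```text
95 2 [526.2 217.5  96.8]
100 10 [524.1 218.  102. ]
105 8 [521.7 216.7 108.3]
110 5 [516.9 218.1 112.1]
115 7 [514.9 212.9 118.4]
120 11 [513.6 218.3 123.6]
125 7 [507.6 213.1 128.6]
130 6 [506.8 215.5 132.5]
135 9 [503.8 213.9 137. ]
140 9 [501.9 214.2 142.1]
145 8 [498.3 213.9 147.5]
150 4 [491.1 210.7 150.8]
```

Request:
{"name": "step_arm", "arguments": {"series": [-2, 0, 0, 0, 1, 0, 0, 0, 0, 1, 0, 0, 30, 0, 1, 0, 0, 40, 0, 1, 0, 0, 40, 0, 1, 5, -30, 35, 0, 1, 10, -45, 0, -0.02, 1, 10, -50, 0, -0.02, 1, 10, -50, 0, -0.02, 1, 10, -50, 0, -0.012, 1, 10, -50, 0, 0, 1, 10, -40, 0, 0, 1, 2, -25, 0, 0, 1, 0, 0, -20, 0, 1, 0, 0, -15, 0, 1, 0, 0, 0, 0, 1, 0, 0, 0, 0, 1], "squeeze": 20}}

```text
clock: 8.9
eef_pos: [531.4, -122.4, 295.8]
eef_rot: [3.141, -0.001, 0.01]
wrist_force: [0.2, 0.5, -0.6]
finger_gap: 31.7
finger_force: 20.0
```

```bash
cat > chk.py <<'E'
from h import *
import sys
k=sys.argv[1];ims=[]
for n in ['side','scene']:
    p,d=manip.camera(n);np.savez(n+k+'.npz',p=p,d=d)
    q=p[70:230,170:340] if n=='side' else p[130:290,170:340]
    ims.append(cv2.resize(q,(400,376),interpolation=cv2.INTER_CUBIC))
cv2.imwrite(f'pics/c{k}.png',np.hstack(ims))
s=manip.read_state();g=s['eef_pos']-[0,0,6];print(s['eef_pos'],s['eef_rot'])
E
python3 chk.py 4
```

```text
[ 531.38205211 -122.42474474  295.88088121] [ 3.14129499e+00 -1.09649612e-03  1.02180682e-02]
```

View pics/c4.png

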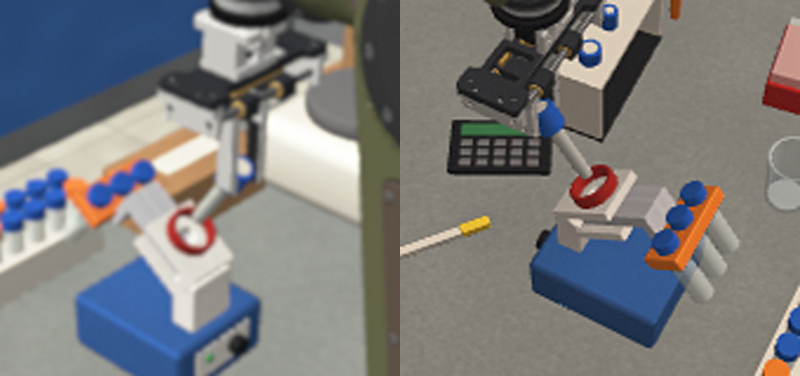

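```bash
cat > cyl.py <<'E'
from h import *
import sys
from scipy.optimize import least_squares
k=sys.argv[1]
s=manip.read_state();g=s['eef_pos']-[0,0,6]
a0=np.array([np.sin(np.radians(34)),0,-np.cos(np.radians(34))])
Ps=[]
for n in ['side','scene']:
    z=np.load(n+k+'.npz');d=z['d'];P=pts(info(n),d,d>0)
    t=(P-g)@a0; r=np.linalg.norm(P-g-np.outer(t,a0),axis=1)
    Q=P[(t>29)&(t<82)&(r<14)]; print(n,len(Q)); Ps.append(Q)
def mk(P,rob=True):
    def fn(v):
        a=np.array([np.sin(v[2])*np.cos(v[3]),np.sin(v[3]),-np.cos(v[2])*np.cos(v[3])]);o=g+[v[0],v[1],0]
        w=P-o;return np.linalg.norm(w-np.outer(w@a,a),axis=1)-8
    return least_squares(fn,[0,0,.6,0],loss='soft_l1')
for P in Ps+[np.vstack(Ps)]:
    if len(P)<15: continue
    q=mk(P);v=q.x;a=np.array([np.sin(v[2])*np.cos(v[3]),np.sin(v[3]),-np.cos(v[2])*np.cos(v[3])])
    print('off',v[:2].round(1),'tilt',np.degrees(v[2:]).round(1),'rms',np.sqrt(np.mean(q.fun**2)).round(2),'tip',(g+[v[0],v[1],0]+99*a).round(1))
E
python3 cyl.py 4
```

```text
side 79
scene 103
off [ 3.6 -1.2] tilt [34.5  1. ] rms 1.08 tip [ 591.1 -121.9  208.3]
off [1.9 0.3] tilt [34.7  0. ] rms 1.3 tip [ 589.7 -122.   208.5]
off [ 2.  -0.4] tilt [35.   0.5] rms 1.29 tip [ 590.2 -122.   208.8]
```

Request:
{"name": "step_arm", "arguments": {"series": [-2, 0.5, -8.2, 0, 1, 0, 0, 0, 0, 1, 4.6, 0, -6.6, 0, 1, 4.6, 0, -6.6, 0, 1, 2.9, 0, -4.1, 0, 1, 2.9, 0, -4.1, 0, 1, 0, 0, 0, 0, 1, 0, 0, 0, 0, 1], "squeeze": 15}}

```text
clock: 10.0
eef_pos: [544.2, -122.1, 265.7]
eef_rot: [3.142, -0.0, 0.01]
wrist_force: [0.4, -0.1, -0.9]
finger_gap: 31.5
finger_force: 15.0
```

Request:
{"name": "step_arm", "arguments": {"series": [1.7, 0, -2.5, 0, 1, 1.7, 0, -2.5, 0, 1, 1.7, 0, -2.5, 0, 1, 0, 0, 0, 0, 1]}}

```text
clock: 10.5
eef_pos: [549.3, -122.1, 257.7]
eef_rot: [-3.141, 0.0, 0.01]
wrist_force: [0.3, -0.5, -1.6]
finger_gap: 31.4
finger_force: 15.0
```

Request:
{"name": "step_arm", "arguments": {"series": [1.7, 0, -2.5, 0, 1, 1.7, 0, -2.5, 0, 1, 1.7, 0, -2.5, 0, 1, 0, 0, 0, 0, 1]}}

```text
clock: 11.0
eef_pos: [554.4, -122.1, 250.2]
eef_rot: [-3.141, 0.0, 0.01]
wrist_force: [0.5, 0.9, -0.4]
finger_gap: 31.7
finger_force: 15.0
```

Request:
{"name": "step_arm", "arguments": {"series": [1.7, 0, -2.5, 0, 1, 1.7, 0, -2.5, 0, 1, 1.7, 0, -2.5, 0, 1, 0, 0, 0, 0, 1]}}

```text
clock: 11.5
eef_pos: [559.5, -122.1, 242.7]
eef_rot: [-3.141, 0.0, 0.01]
wrist_force: [0.6, 0.3, -1.0]
finger_gap: 31.6
finger_force: 15.0
```

```bash
python3 chk.py 5; python3 cyl.py 5; python3 -c "
from h import *
print(manip.read_state()['wrist_force'],manip.read_state()['moment'])"
```

```text
[ 559.51345422 -122.13009586  242.91650073] [-3.14150776e+00  3.75491697e-05  9.79296655e-03]
side 80
scene 64
off [9.1 2.4] tilt [28.8 -2.8] rms 2.31 tip [ 616.3 -124.6  150.3]
off [ 5.3 -2.6] tilt [31.5  3.6] rms 1.57 tip [ 616.4 -118.5  152.7]
off [6.3 1. ] tilt [31. -1.] rms 2.08 tip [ 616.8 -123.   152. ]
[ 0.90284594  1.7871428  -1.59237116] [ 0.17499857 -0.10716952 -0.01437304]
```

View pics/c5.png

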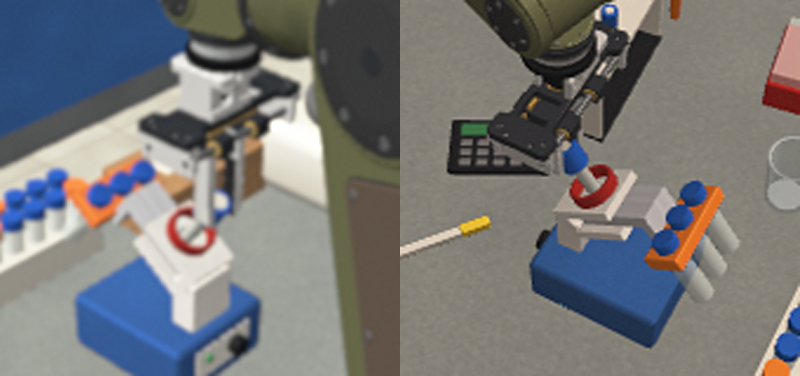

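Request:
{"name": "step_arm", "arguments": {"series": [1.7, 0, -2.5, 0, 1, 1.7, 0, -2.5, 0, 1, 1.7, 0, -2.5, 0, 1, 0, 0, 0, 0, 1], "squeeze": 25}}

```text
clock: 12.1
eef_pos: [564.7, -122.0, 235.2]
eef_rot: [-3.141, 0.0, 0.01]
wrist_force: [2.9, 1.0, -2.7]
finger_gap: 31.1
finger_force: 25.0
```

Request:
{"name": "step_arm", "arguments": {"series": [1.7, 0, -2.5, 0, 1, 1.7, 0, -2.5, 0, 1, 0, 0, 0, 0, 1], "squeeze": 30}}

```text
clock: 12.48
eef_pos: [568.1, -122.0, 230.2]
eef_rot: [-3.141, 0.0, 0.01]
wrist_force: [1.9, 2.0, -1.8]
finger_gap: 31.4
finger_force: 30.0
```

Request:
{"name": "step_arm", "arguments": {"series": [1.7, 0, -2.5, 0, 1, 1.7, 0, -2.5, 0, 1, 0, 0, 0, 0, 1], "squeeze": 35}}

```text
clock: 12.85
eef_pos: [571.5, -122.1, 225.0]
eef_rot: [-3.141, 0.0, 0.01]
wrist_force: [2.7, 1.6, -1.2]
finger_gap: 31.1
finger_force: 35.0
```

Request:
{"name": "step_arm", "arguments": {"series": [1.7, 0, -2.5, 0, 1, 1.7, 0, -2.5, 0, 1, 0, 0, 0, 0, 1], "squeeze": 40}}

```text
clock: 13.22
eef_pos: [574.9, -122.0, 220.1]
eef_rot: [-3.141, 0.0, 0.01]
wrist_force: [1.9, 2.5, -1.1]
finger_gap: 31.0
finger_force: 40.0
```

Run:
```python
from h import *
ims=[]
for n,(u,v) in dict(side=(250,165),scene=(250,205)).items():
    p,d=manip.camera(n);np.savez(n+'6.npz',p=p,d=d)
    ims.append(cv2.resize(p[v-45:v+45,u-45:u+45],(400,400),interpolation=cv2.INTER_CUBIC))
cv2.imwrite('pics/c6.png',np.hstack(ims))
```

```text
(no output)
```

View pics/c6.png

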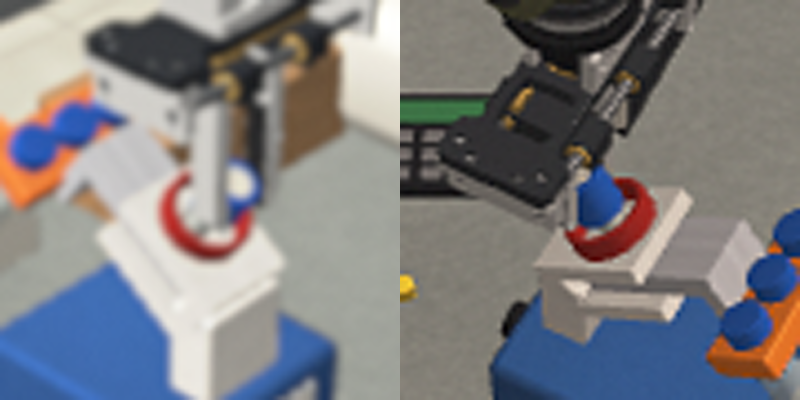

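Request:
{"name": "step_arm", "arguments": {"series": [1.2, 0, -1.7, 0, 1, 1.2, 0, -1.7, 0, 1, 0, 0, 0, 0, 1]}}

```text
clock: 13.7
eef_pos: [577.3, -122.1, 216.9]
eef_rot: [-3.141, 0.0, 0.01]
wrist_force: [0.3, 3.6, 0.8]
finger_gap: 31.0
finger_force: 40.0
```

Request:
{"name": "step_arm", "arguments": {"series": [0, 0, 0, 0, 0.55, 0, 0, 0, 0, 0.55, 0, 0, 0, 0, 0.55, 0, 0, 15, 0, 0.55, 0, 0, 20, 0, 0.55, -4, 0.5, 15, 0, 0.55, -10, 0, 5, 0, 1, 0, 0, 0, 0, 1, 0, 0, 0, 0, 1, 0, 0, 0, 0, 1, 0, 0, 0, 0, 1], "squeeze": 20}}

```text
clock: 15.08
eef_pos: [563.2, -121.6, 271.7]
eef_rot: [-3.141, 0.001, 0.01]
wrist_force: [0.6, -0.3, 0.6]
finger_gap: 0.6
finger_force: 0.0
```

```bash
cat > head.py <<'E'
from h import *
s=manip.read_state();print(s['eef_pos'],s['wrist_force'],s['finger_gap'])
F=R.from_euler('z',.01).as_matrix()@R.from_euler('y',-np.radians(35)).as_matrix();o=np.array([602.2,-121.5,180])
for n in ['side','scene','wrist']:
    i=info(n);p,d=manip.camera(n);cv2.imwrite(f'pics/h_{n}.png',p);m=masks(p)['blue'];m=cv2.dilate(m.astype(np.uint8),np.ones((3,3)))>0
    for nm,mm in (('blue',m),('all',d>0)):
        Q=(pts(i,d,mm)-o)@F;Q=Q[(np.hypot(Q[:,0],Q[:,1])<(22 if nm=='blue' else 13))&(Q[:,2]>-5)&(Q[:,2]<60)]
        if len(Q)>5: print(n,nm,len(Q),'med',np.median(Q,0).round(1),'z pct',np.percentile(Q[:,2],[5,25,50,75,95]).round(1))
E
python3 head.py
```

```text
[ 563.21544097 -121.55442182  271.72352584] [ 0.59089664 -0.27900567  0.55144096] 0.565258428862176
side blue 119 med [-3.8 13.1 32.2] z pct [14.7 22.7 32.2 40.3 43.4]
side all 69 med [ 0.1  2.3 42.1] z pct [-0.8 40.  42.1 43.3 44.4]
scene blue 169 med [ 7.9 -5.1 30.8] z pct [ 6.3 19.6 30.8 40.2 42.2]
scene all 68 med [ 4.5 -3.5 40.7] z pct [ 6.3 23.9 40.7 41.8 43.2]
wrist blue 2157 med [ 8.1  0.4 34.8] z pct [15.4 24.5 34.8 42.  42.8]
wrist all 2145 med [ 7.7 -0.2 36.6] z pct [-0.2 21.8 36.6 42.6 43.4]
```

Request:
{"name": "step_arm", "arguments": {"series": [0.8, 0, -12, 0, 1, 0, 0, -11.5, 0, 1, 1.7, 0, -2.5, 0, 1, 1.7, 0, -2.5, 0, 1, 1.2, 0, -1.6, 0, 1, 1.2, 0, -1.6, 0, 1, 0, 0, 0, 0, 1]}}

```text
clock: 16.1
eef_pos: [569.9, -121.7, 240.6]
eef_rot: [3.141, -0.0, 0.01]
wrist_force: [-0.3, 1.1, 1.2]
finger_gap: 0.5
finger_force: 0.6
```

Near contact; press on in small steps.

Request:
{"name": "step_arm", "arguments": {"series": [1.2, 0, -1.6, 0, 1, 1.2, 0, -1.6, 0, 1, 0, 0, 0, 0, 1]}}

```text
clock: 16.48
eef_pos: [572.3, -121.6, 237.1]
eef_rot: [-3.142, -0.0, 0.01]
wrist_force: [-0.2, -0.6, 1.3]
finger_gap: 0.5
finger_force: 0.9
```

Request:
{"name": "step_arm", "arguments": {"series": [1.2, 0, -1.6, 0, 1, 1.2, 0, -1.6, 0, 1, 0, 0, 0, 0, 1]}}

```text
clock: 16.85
eef_pos: [574.7, -121.6, 233.8]
eef_rot: [-3.142, 0.0, 0.01]
wrist_force: [-0.7, -0.3, 2.6]
finger_gap: -0.2
finger_force: 0.8
```

```bash
python3 head.py
```

```text
[ 574.66502744 -121.6016495   233.75270431] [-0.73355501 -0.25397847  2.55142357] -0.20665186761957544
side blue 106 med [-2.5 12.7 24.2] z pct [ 8.6 16.5 24.2 31.7 34.7]
side all 75 med [-3.   4.1 48.5] z pct [31.4 34.2 48.5 54.8 58.5]
scene blue 132 med [ 7.6 -6.9 24.3] z pct [10.1 16.  24.3 31.1 33.8]
scene all 57 med [ 6.6 -5.1 32.2] z pct [12.  28.3 32.2 35.1 46.6]
wrist blue 2447 med [ 9.2  0.8 24.2] z pct [ 8.9 16.  24.2 31.8 33.6]
wrist all 2320 med [ 9.4 -0.7 31.7] z pct [10.1 20.4 31.7 34.  46.7]
```

Request:
{"name": "step_arm", "arguments": {"series": [0.6, 0, -0.8, 0, 1, 0.6, 0, -0.8, 0, 1, 0.6, 0, -0.8, 0, 1, 0, 0, 0, 0, 1]}}

```text
clock: 17.5
eef_pos: [576.4, -121.6, 231.5]
eef_rot: [-3.142, 0.0, 0.01]
wrist_force: [-0.2, 1.0, 2.7]
finger_gap: 0.7
finger_force: 1.3
```

Request:
{"name": "step_arm", "arguments": {"series": [0.6, 0, -0.8, 0, 1, 0, 0, 0, 0, 1]}}

```text
clock: 17.75
eef_pos: [577.0, -121.7, 230.9]
eef_rot: [3.141, 0.0, 0.01]
wrist_force: [-1.8, 0.2, 3.4]
finger_gap: 0.5
finger_force: 2.6
```

Request:
{"name": "step_arm", "arguments": {"series": [0.6, 0, -0.8, 0, 1, 0, 0, 0, 0, 1]}}

```text
clock: 18.0
eef_pos: [577.3, -121.7, 230.6]
eef_rot: [3.141, 0.0, 0.01]
wrist_force: [-7.0, -0.6, 10.1]
finger_gap: 0.5
finger_force: 6.0
```

Request:
{"name": "step_arm", "arguments": {"series": [0.3, 0, -0.4, 0, 1, 0, 0, 0, 0, 1]}}

```text
clock: 18.25
eef_pos: [577.4, -121.7, 230.5]
eef_rot: [3.141, 0.001, 0.01]
wrist_force: [-9.7, -0.3, 12.4]
finger_gap: 0.5
finger_force: 7.9
```

Request:
{"name": "step_arm", "arguments": {"series": [0.6, 0, -0.8, 0, 1, 0, 0, 0, 0, 1]}}

```text
clock: 18.5
eef_pos: [577.7, -121.8, 230.2]
eef_rot: [3.141, 0.001, 0.01]
wrist_force: [-15.6, 0.5, 17.9]
finger_gap: 0.4
finger_force: 12.0
```

Request:
{"name": "step_arm", "arguments": {"series": [0.6, 0, -0.8, 0, 1, 0, 0, 0, 0, 1]}}

```text
clock: 18.75
eef_pos: [577.9, -121.8, 230.1]
eef_rot: [3.141, 0.002, 0.01]
wrist_force: [-21.6, 1.1, 24.5]
finger_gap: 0.1
finger_force: 16.3
```

```bash
python3 head.py
```

```text
[ 577.91052567 -121.82631037  230.10190032] [-21.55659921   1.14225334  24.48790336] 0.13991463854480085
side blue 95 med [-3.3 12.6 23. ] z pct [ 7.1 15.4 23.  27.8 31.6]
side all 90 med [-1.5  4.4 45.4] z pct [28.1 30.8 45.4 52.9 58.8]
scene blue 123 med [ 8.  -6.9 22.9] z pct [ 8.9 14.6 22.9 28.3 31.2]
scene all 50 med [ 6.7 -6.3 28.3] z pct [11.5 21.7 28.3 29.4 41.5]
wrist blue 2198 med [ 9.2  0.6 22. ] z pct [ 8.9 15.3 22.  28.8 30.3]
wrist all 1991 med [ 9.7 -0.5 28.6] z pct [10.3 18.7 28.6 30.7 41.5]
```

Request:
{"name": "step_arm", "arguments": {"series": [-2.4, 0, 3.2, 0, 1, -5, 0, 8, 0, 1, -10, 0, 20, 0, 1, -20, 0, 30, 0, 1, -40, 0, 40, 0, 1, -40, 0, 20, 0, 1, 0, 0, 0, 0, 1, 0, 0, 0, 0, 1]}}

```text
clock: 19.9
eef_pos: [461.8, -121.6, 349.5]
eef_rot: [3.141, -0.001, 0.01]
wrist_force: [0.2, 0.2, -0.2]
finger_gap: 0.6
finger_force: 0.0
```

```bash
python3 head.py
python3 - <<'E'
import cv2,numpy as np
s=cv2.imread('pics/h_side.png');c=cv2.imread('pics/h_scene.png')
f=lambda p,u,v:cv2.resize(p[v-45:v+45,u-45:u+45],(400,400),interpolation=cv2.INTER_CUBIC)
cv2.imwrite('pics/fin.png',np.hstack([f(s,250,165),f(c,250,205)]))
E
```

```text
[ 461.75265586 -121.58521927  349.47204975] [ 0.19523991  0.23695405 -0.21880981] 0.6049909626064015
side blue 106 med [-2.  11.6 23.9] z pct [ 7.6 14.6 23.9 28.6 31.6]
side all 63 med [-0.5  0.9 30.3] z pct [27.4 29.2 30.3 31.5 33.2]
scene blue 133 med [ 6.3 -5.  24. ] z pct [ 7.5 14.7 24.  28.6 31. ]
scene all 66 med [ 5.2 -2.7 28.8] z pct [12.6 24.4 28.8 30.  31.7]
wrist blue 1216 med [ 6.3  0.8 29.3] z pct [ 4.3 17.7 29.3 30.2 31.1]
wrist all 1239 med [ 5.3  0.  30. ] z pct [ 2.8 22.7 30.  30.9 31.7]
```

View pics/fin.png

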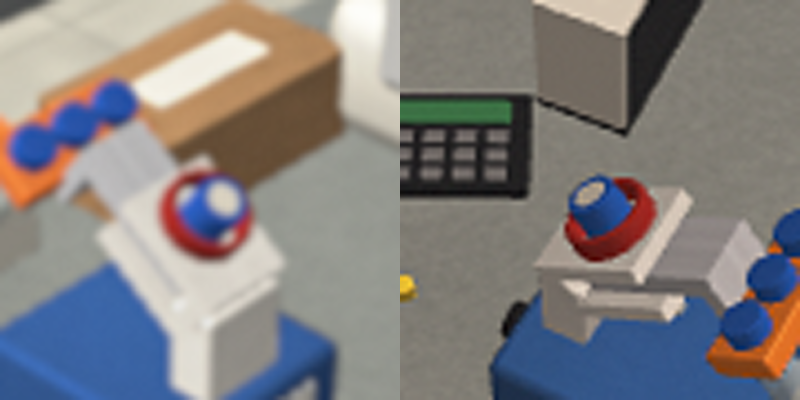

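The crops show the pin's blue head sitting square in the red collar. Its top is about 30 mm above the mouth, which matches the 30 mm head, and the robot is clear of it.

```bash
python3 -c "
from cell import manip
print(manip.sign_off())"
```

```text
the job is handed in; nothing more can be done
None
```

I pushed the 16 x 75 mm pin through the fork and arm, pressed it home in the collar with about 33 N, let go and handed the job in at about 20 s; the sign-off returned no verdict.

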